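# Bleed down a capacitor in the spring-lever discharge jig

## Robot

A 6-joint arm with a two-finger parallel gripper is mounted at the origin on a cart in front of the work surface, level with it; the furniture and walls round the work are solid. World frame = base frame: x ahead of the robot, y to its left, z up, the work surface at z = 0. Lengths are in m, angles in rad, forces in N, time in s.
With the tool pointing down it reaches from about 0.4 to 0.825 m from the base axis. Payload 7 kg.
Tool frame: the origin (TCP) lies at the very end of the fingers, on their centre line; the grasp point (between the pads) lies 19 mm behind it (arm.grip_point_offset is the distance from the TCP to the grasp point, in m); z points along the fingers, y is the line along which they close (so a half turn about z gives the same grasp; the last joint's range is limited). The gripper opens to 88 mm and grips with 3 to 60 N. Pads are 19 mm wide; open, the fingers measure 130 mm over their backs; the gripper's body (78 mm by 193 mm) begins 47 mm behind the grasp point.
Start: joints at [-1.026, 0.359, 0.012, 0, -1.224, -0.288], TCP at [0.171, -0.653, 0.227] pointing down, gripper open.
Joint ranges: [-3.07, 3.07], [-1.43, 2.12], [-1.02, 1.25], [-3.03, 1.67], [-3.05, -0], [-3.03, 3.03]. Speed limits (rad/s): [2.39, 2.39, 3.01, 3.14, 3.14, 3.14].

## Interface

Orientations are given as [roll, pitch, yaw] about the fixed x, y, z axes, in that order (R = Rz(yaw) Ry(pitch) Rx(roll)).
In Python, from station import arm, cams gives the robot as it stands.
- The arm moves only by the shell command python3 -m handwheel 'ROWS' [FORCE]. ROWS is JSON, a list that holds one entry, the list of rows, each a list of 7 numbers: the shift along the tool's x, y, z normalised to -1 to 1, where 1 is 0.08 m, then the turn, a rotation vector about the tool's x, y, z normalised to -1 to 1, where 1 is 0.5 rad, then the closure in counts, from 0 (fully open) to 255 (shut). In form: [[[x, y, z, wx, wy, wz, hand], ...]]. A call has 1 to 5 rows; each row is the pose to reach, as a shift and turn from the pose commanded when the call began, along the tool's axes at that moment; what a row does not reach only later rows make up. A row lasts 1/8 s, in which the tool goes at most 62.5 mm and 10.7 degrees, less where a joint would pass 70% of its speed; a pose out of reach is approached as far as the arm can. A call with a number of a shift or a turn outside -1 to 1 is refused whole. A call with a gripper value outside its range is refused whole. The fingers move at their own pace and stop on an object; FORCE is the grip in N (left out, the last holds). Time passes only in rows, so rows that repeat a pose let the fingers close. It gives the time, the measured TCP pose, the force, the opening and the grip force at its end, in the units of the state.
- arm.get_state(): the state, without advancing time (a new reading comes with each control period).
- cams.grab_frame(name): name is "side" or "top" or "wrist"; returns the picture (384x512x3 uint8, blue, green, red); there is no depth.
- cams.camera_info(name): a dict with "camera_matrix" (3x3 intrinsics, pixels), "R" (3x3) and "t" (3): a world point X has camera coordinates R X + t; the wrist camera has in their place "hand_eye" (4x4, takes a point from camera to tool coordinates, whose origin is the TCP and whose axes are the flange's). Camera axes: x right, y down, z forward; pixel columns grow to the right and rows downward; lengths in m; the calibration is good to about 2 mm. A picture is of the moment at which its call begins: read the wrist's pose just before it. camera_info takes no time and is no camera call.
- arm.job_done(): hands the job in; it is judged then, once.
The state is a dict: "t": time; "q": joint angles; "qd": joint speeds; "joint_efforts": joint torques, N m; "eef_pos": TCP position; "ee_rot": TCP orientation; "force": force on the tool from outside, world axes, zero at the start; "moment": the same for the moment, N m; "width": finger opening in m; "gripper_force": force on a finger pad.
Only numpy, scipy, OpenCV 4.12 (cv2) and the standard library are available. Lean on these libraries where they do the work, as an engineer would, in place of code of your own. Each camera call takes 0.05 s, during which the arm holds its last target. There are 200 camera calls.

## Task

Before the larger of the two loose capacitors is scrapped it has to be bled down in the discharge jig. Stand it upright in the jig's round cup, fully home on the cup's floor, with its two terminal studs side by side under the jig's two contact pins (either way round), and let go of it. Then bring the spring-loaded hand lever down by its ball knob until it is on its stop, so that both pins are pressed on the studs, and keep it held down on the stop without letting up for three seconds and on to the end: the lever springs back up if released, so your program finishes while still holding it down. Leave the smaller capacitor and the other things on the bench where they are.

Things in the scene. Friction and masses are not known exactly. Their poses are not given: they have to be found in the camera images.
- cap_big: Larger capacitor: upright round can 36 mm across, 50 mm tall, plus two metal studs (5 mm across, 5 mm tall, total height 55) on its light top. Origin: centre of its underside. z up; the studs stand on its y axis at y = +-5.6 mm. Starts on the right part of the bench at any yaw; may have changed places with the smaller one.
- cap_small: Smaller capacitor, 31 mm across, 45 mm tall over its studs; a bystander, to be left standing where it is. Origin: centre of its underside. Fixed on the bench between the capacitors and the jig stands an open steel box, its raised lid reaching 0.23 m high: carry things over it or round its front.
- jig: Discharge jig, fixed to the bench: grey base plate, 16 mm high, 225 x 110 mm, with cup, hinged lever and stop post. Origin on the bench under the cup's axis; x runs from the cup to the lever's hinge, y to its left, z up. Hinge axis along y at x = 130, z = 75 mm. Stop post at x = 72 mm, 95 mm high. The contact pins lie side by side along y.
- nest (a point): Centre of the cup's floor, 18 mm above the bench. Cup: black ring, bore 39 mm, rim 31 mm above the bench with a small flare, about 53 mm across outside, on a 64 mm flange; it takes 13 mm of the can. Axes as the jig.
- lever (a joint): Angle of the hand lever, rad: 0 = at rest, tipped up and back 74 degrees clear of the cup; 1.30 = fully down on its stop, lying level. A return spring lifts it; down on the stop with both pins pressed it takes about 10 N at the knob. It tips down toward the robot side.
- knob (a point): Centre of the black ball knob, 32 mm across, at the lever's free end. It moves on a 202 mm circle about the hinge: lever up, it is at jig x = 102, z = 275 mm; fully down, at jig x = -70, z = 101 mm. The bar behind it is 9 to 11 mm thick for 35 mm, then 22 mm wide.
- contact_left (a joint): Travel of the sprung brass contact pin under the lever at jig y = +5.6 mm, in m: 0 = not pressed, grows as the stud pushes it in. About 4 mm with the lever on its stop and a stud beneath; 0 if it misses the stud. Spring 1 N to 2.6 N.
- contact_right (a joint): The same for the pin at jig y = -5.6 mm.
- cutters: Hand cutters lying on the bench, 150 mm long; a bystander.
- tape_roll: Roll of tape lying flat, 78 mm across; a bystander.
Not all that is in view belongs to the job. Leave any yellow look-alike of the cap_big alone.

How it is judged:
On the way, in this order (a step that is already met when the one before it is completed fails the run):
1. the larger capacitor stands home in the cup, let go, with the lever still up (horizontal distance between cap_big and nest below 0.004 m and z of cap_big in the frame of nest between -0.002 and 0.0025 m and angle between cap_big's own z axis and vertical below 0.08 rad and contact force between the fingers and cap_big below 0.2 N and value of joint lever below 0.3 rad), for 0.2 s.
2. the lever is held on its stop for three seconds with both contact pins pressed on the studs (horizontal distance between cap_big and nest below 0.004 m and z of cap_big in the frame of nest between -0.002 and 0.0025 m and angle between cap_big's own z axis and vertical below 0.08 rad and value of joint lever above 1.285 rad and value of joint each of contact_left, contact_right above 0.0015 m), for 3 s.
At the end, for the whole second after the job is handed in: The larger capacitor stands home in the cup (within 4 mm of its axis, 2.5 mm of its floor, upright), the lever is within 0.015 rad of its stop (over 1.285 rad), both pins are pushed in over 1.5 mm by the studs, and the robot is still holding the lever down with over 3 N, not touching the capacitor (all of step 2 and contact force between any of the fingers, the arm and jig above 3 N and contact force between each of the arm, the fingers and cap_big below 0.2 N); the arm keeps its last pose, push and grip.
It fails at once if the smaller capacitor is pushed from its place or knocked over (distance of cap_small from where it was at the start of the episode above 0.03 m or angle between cap_small's own z axis and vertical above 0.4 rad).
It fails at once if the pair of cutters is pushed from its place or knocked over (distance of cutters from where it was at the start of the episode above 0.03 m).
It fails at once if the roll of tape is pushed from its place or knocked over (distance of tape_roll from where it was at the start of the episode above 0.03 m).
It also fails if it takes over 69 s, if anything falls off the work surface, if the arm or the gripper's body presses on something with over 40 N, if the wrist force passes 120 N, or if a joint passes its speed limit or range.

## Working session

There is one attempt and no reset: what is moved stays moved. The work goes in short steps, Python scripts to look and compute and a shell command to move; the robot and the scene stay as the last step left them, time stands still between calls to the robot, and variables do not carry over. Pictures are saved under pics/ and viewed, at most 11 in all, crops included, and the job is handed in when it is done.

```bash
ls; mkdir -p pics; python3 - <<'E'
from station import arm,cams
import cv2,numpy as np
s=arm.get_state();print({k:np.round(v,3) for k,v in s.items()})
a=cams.grab_frame("top");b=cams.grab_frame("side");c=cams.grab_frame("wrist")
for n,i in zip("top side wrist".split(),(a,b,c)): cv2.imwrite(f"pics/{n}0.png",i)
cv2.imwrite("pics/m0.png",cv2.resize(np.hstack([a,b]),(800,300)))
for n in("top","side","wrist"):print(n,cams.camera_info(n))
E
```

```text
pics
{'t': np.float64(0.0), 'q': array([-1.026,  0.359,  0.011, -0.   , -1.224, -0.288]), 'qd': array([-0.001, -0.001,  0.   ,  0.   , -0.001, -0.001]), 'joint_efforts': array([ 0.0000e+00, -5.8272e+01,  2.9307e+01,  6.9980e+00,  7.0000e-03,
       -0.0000e+00]), 'eef_pos': array([ 0.171, -0.652,  0.226]), 'ee_rot': array([ 3.14 , -0.   , -2.885]), 'force': array([ 0.013, -0.459, -0.274]), 'moment': array([ 0.04 , -0.029, -0.044]), 'gripper_force': np.float64(0.0), 'width': np.float64(0.088)}
top {'camera_matrix': array([[446.56151819,   0.        , 249.30278173],
       [  0.        , 446.56151819, 188.69644229],
       [  0.        ,   0.        ,   1.        ]]), 'R': array([[-0.02965409, -0.99936799, -0.01960254],
       [-0.99618801,  0.03115791, -0.08147775],
       [ 0.08203703,  0.01711167, -0.99648237]]), 't': array([-0.03983023,  0.5256624 ,  1.60555373])}
side {'camera_matrix': array([[392.80265682,   0.        , 257.57125464],
       [  0.        , 392.80265682, 194.08847844],
       [  0.        ,   0.        ,   1.        ]]), 'R': array([[ 0.99690254,  0.07833622, -0.00698359],
       [ 0.02060221, -0.34581121, -0.93807791],
       [-0.07590048,  0.93502837, -0.34635397]]), 't': array([-0.49963607,  0.1183016 ,  1.57920504])}
wrist {'camera_matrix': array([[328.4436282 ,   0.        , 254.3684019 ],
       [  0.        , 328.4436282 , 188.98616758],
       [  0.        ,   0.        ,   1.        ]]), 'hand_eye': array([[ 4.29329065e-04, -9.65629563e-01, -2.59921841e-01,
         7.10239002e-02],
       [ 9.99999874e-01,  4.82569998e-04, -1.41022565e-04,
        -7.61462561e-04],
       [ 2.61606040e-04, -2.59921747e-01,  9.65629648e-01,
        -1.58133497e-01],
       [ 0.00000000e+00,  0.00000000e+00,  0.00000000e+00,
         1.00000000e+00]])}
```

View pics/top0.png

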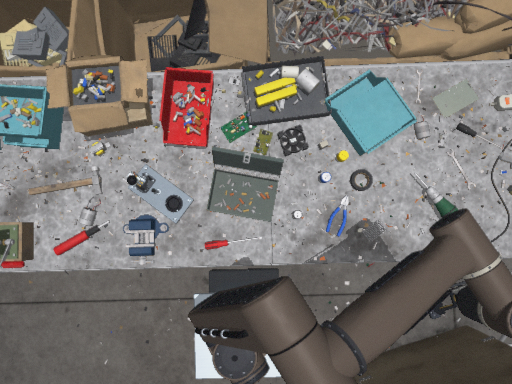

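View pics/side0.png

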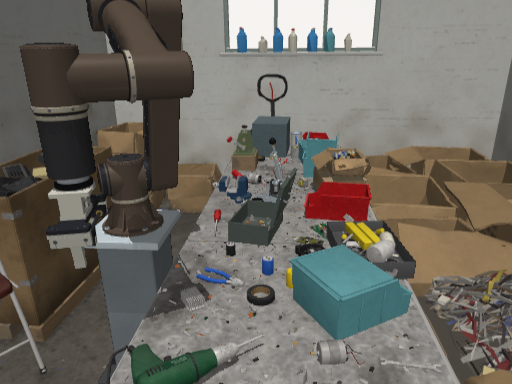

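The top view shows these candidates: blue can at (326,177), dark can at (297,214) and yellow can at (342,155), which is the look-alike. The jig is around (160,192), with its cup at (173,203). The blue can looks like the larger one, so I'll confirm it in an enlarged crop.

```bash
cat > h.py <<'E'
import numpy as np,cv2
from station import arm,cams
from scipy.spatial.transform import Rotation as Ro
def tool():
    s=arm.get_state(); return Ro.from_euler('xyz',s['ee_rot']).as_matrix(),np.array(s['eef_pos'])
def ray(name,uv,pose=None):
    c=cams.camera_info(name); d=np.linalg.inv(c['camera_matrix'])@[uv[0],uv[1],1]
    if name=='wrist':
        R,p=pose; H=c['hand_eye']; return R@H[:3,3]+p, R@H[:3,:3]@d
    return -c['R'].T@c['t'], c['R'].T@d
def onz(name,uv,z,pose=None):
    o,d=ray(name,uv,pose); return o+d*(z-o[2])/d[2]
def proj(name,X,pose=None):
    c=cams.camera_info(name)
    if name=='wrist':
        R,p=pose; H=c['hand_eye']; x=H[:3,:3].T@(R.T@(np.array(X)-p)-H[:3,3])
    else: x=c['R']@X+c['t']
    u=c['camera_matrix']@x; return u[:2]/u[2]
def rel(dw):  # world shift -> tool units
    R,p=tool(); return R.T@np.array(dw)/.08
E
python3 - <<'E'
from h import *
t=cv2.imread('pics/top0.png');s=cv2.imread('pics/side0.png')
f=lambda i,x,y,w,h:cv2.resize(i[y:y+h,x:x+w],(400,300),interpolation=cv2.INTER_CUBIC)
cv2.imwrite('pics/m1.png',np.vstack([np.hstack([f(t,280,140,100,75+0),f(t,110,150,100,75)]),np.hstack([f(s,215,225,100,75),f(s,220,130,100,75)])]))
for n,uv in(('big',(326,177)),('small',(297,214)),('yel',(342,155)),):print(n,onz('top',uv,.05))
print('cup',onz('top',(173,203),.031))
E
```

```text
big [ 0.55516742 -0.33152832  0.05      ]
small [ 0.42634473 -0.22308969  0.05      ]
yel [ 0.63258294 -0.39213467  0.05      ]
cup [0.48006041 0.22190306 0.031     ]
```

View pics/m1.png

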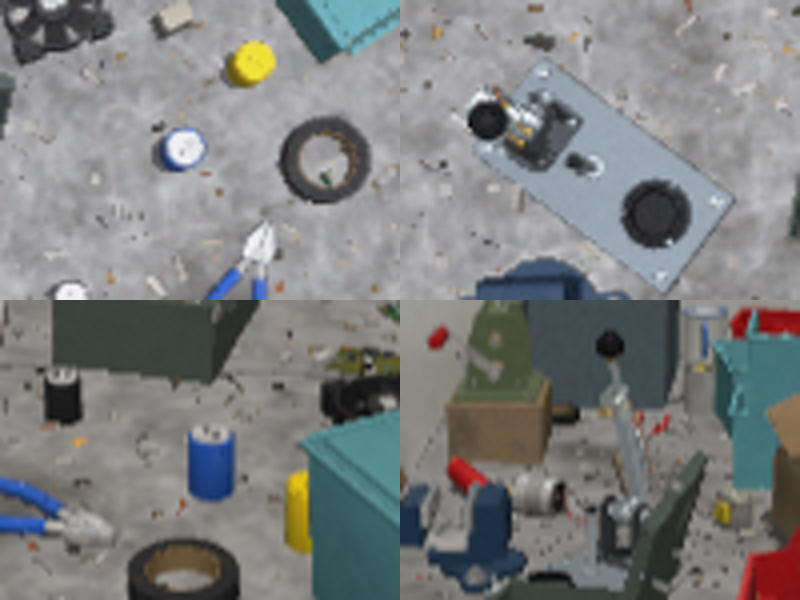

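The blue can at top pixel (325.7,177.5) is wider and taller than the black one, with a light top and studs, so it is cap_big. The black can at (297,214) is cap_small, and the yellow one has no light top. The jig's cup is at (174.2,203.2), the post is beside it, and the knob is up at about (132,180).

```bash
python3 - <<'E'
from h import *
c=[onz('top',np.array(p)/4+[10,150],.016)[:2] for p in((545,58),(735,200),(665,293),(470,150))]
# crop x was offset by 400 -> u=110+(x-400)/4 = x/4+10
for a,b in((0,1),(3,2),(0,3),(1,2)):
    d=c[a]-c[b];print(np.hypot(*d),np.degrees(np.arctan2(d[1],d[0])))
cup=onz('top',(174.2,203.2),.031);print('cup',cup)
post=onz('top',(110+190/4,150+165/4),.095);d=post-cup;print('post',post,np.hypot(*d[:2]),np.degrees(np.arctan2(d[1],d[0])))
k=onz('top',(110+87/4,150+120/4),.275);d=k-cup;print('knob',k,np.hypot(*d[:2]),np.degrees(np.arctan2(d[1],d[0])))
cap=onz('top',(325.7,177.5),.05);print(cap)
R,p=tool();print(rel([cap[0]-p[0],cap[1]-p[1],.18-p[2]]))
E
```

```text
0.22029320713855294 51.73131722426724
0.22382094650866496 52.481331727464514
0.1086054009156902 -40.204066986162154
0.10561378474999074 -38.35510463800865
cup [0.47920176 0.21755394 0.031     ]
post [0.51919808 0.26336414 0.095     ] 0.060813480949663684 48.87618891234377
knob [0.54164179 0.30247722 0.275     ] 0.10540739740955678 53.67473105996204
[ 0.55340675 -0.3303821   0.05      ]
[-5.6421277   2.68123041  0.57574267]
```

```bash
for i in 1; do
python3 -m handwheel '[[[-0.5,0.24,0,0,0,0,0],[-1,0.48,0,0,0,0,0]]]'
python3 -m handwheel '[[[-0.5,0.24,0,0,0,0,0],[-1,0.48,0,0,0,0,0]]]'
python3 -m handwheel '[[[-0.5,0.24,0,0,0,0,0],[-1,0.48,0,0,0,0,0]]]'
python3 -m handwheel '[[[-0.5,0.24,0,0,0,0,0],[-1,0.48,0,0,0,0,0]]]'
python3 -m handwheel '[[[-0.5,0.24,0,0,0,0,0],[-1,0.48,0.2,0,0,0,0]]]'
python3 -m handwheel '[[[-0.32,0.14,0.2,0,0,0,0],[-0.64,0.28,0.38,0,0,0,0],[-0.64,0.28,0.38,0,0,0,0],[-0.64,0.28,0.38,0,0,0,0]]]'
done | cut -c1-300
python3 - <<'E'
from h import *
P=tool();i=cams.grab_frame('wrist');cv2.imwrite('pics/w1.png',i);np.savez('w1.npz',R=P[0],p=P[1]);print(P[1],arm.get_state()['t'],proj('wrist',[.5534,-.3304,.05],P))
E
```

```text
t: 0.4
eef_pos: [0.2393, -0.5947, 0.2259]
ee_rot: [3.141, -0.0, -2.886]
force: [-0.2, -0.4, 0.8]
width: 0.0874
gripper_force: 0.0
t: 0.65
eef_pos: [0.3075, -0.5368, 0.2263]
ee_rot: [3.141, -0.0, -2.885]
force: [-0.6, -0.9, -0.3]
width: 0.0875
gripper_force: 0.0
t: 0.9
eef_pos: [0.3752, -0.4793, 0.2264]
ee_rot: [3.141, -0.0, -2.885]
force: [-0.0, -0.2, -0.2]
width: 0.0873
gripper_force: 0.0
t: 1.15
eef_pos: [0.4428, -0.4218, 0.2264]
ee_rot: [3.141, -0.0, -2.885]
force: [0.5, -0.4, 0.2]
width: 0.0876
gripper_force: 0.0
t: 1.4
eef_pos: [0.5112, -0.3648, 0.2115]
ee_rot: [-3.14, 0.002, -2.885]
force: [-0.5, -0.6, 0.7]
width: 0.0878
gripper_force: 0.0
t: 1.9
eef_pos: [0.5533, -0.3311, 0.1801]
ee_rot: [-3.142, -0.0, -2.885]
force: [1.0, -0.2, 0.2]
width: 0.0877
gripper_force: 0.0
[ 0.55330958 -0.33106126  0.18012515] 1.95 [255.94630426 182.30413651]
```

View pics/w1.png

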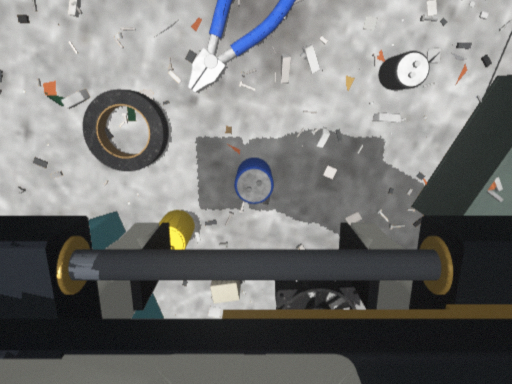

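The wrist view shows the blue can's light top centred at about (254,183). The small black can is at (412,70), the yellow can at (178,230) and the tape at (126,130). I'll enlarge the top to see the studs.

```bash
python3 - <<'E'
from h import *
i=cv2.imread('pics/w1.png');f=np.load('w1.npz');P=(f['R'],f['p'])
cv2.imwrite('pics/w1c.png',cv2.resize(i[150:210,220:300],(640,480),interpolation=cv2.INTER_CUBIC))
h=cv2.cvtColor(i,cv2.COLOR_BGR2HSV)
m=((h[...,1]<70)&(h[...,2]>125)).astype(np.uint8);m[:150]=0;m[210:]=0;m[:,:225]=0;m[:,285:]=0
n,l,s,c=cv2.connectedComponentsWithStats(m);print(s,c)
E
```

```text
[[     0      0    512    384 195644]
 [   230    150      4      2      5]
 [   240    150      1      1      1]
 [   258    150      1      1      1]
 [   265    150     12      3     17]
 [   258    152      1      1      1]
 [   239    154      1      1      1]
 [   253    155      1      1      1]
 [   255    154      2      3      3]
 [   260    156      1      1      1]
 [   237    169     34     33    824]
 [   225    201     30      9     93]
 [   260    209      6      1      6]
 [   268    208      8      2     10]] [[255.51194517 191.52453947]
 [231.4        150.2       ]
 [240.         150.        ]
 [258.         150.        ]
 [270.35294118 150.41176471]
 [258.         152.        ]
 [239.         154.        ]
 [253.         155.        ]
 [255.66666667 155.        ]
 [260.         156.        ]
 [253.82281553 185.13713592]
 [241.86021505 206.66666667]
 [262.5        209.        ]
 [271.9        208.8       ]]
```

View pics/w1c.png

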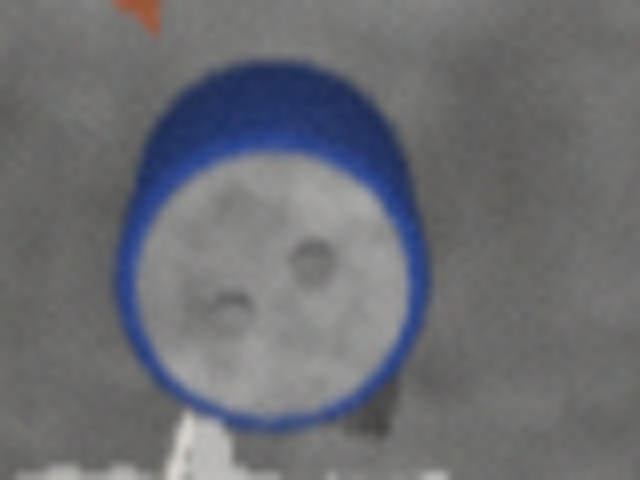

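The dark stud marks are at crop pixels (315,262) and (230,310), which are full-image pixels (259.4,182.8) and (248.8,188.8).

```bash
python3 - <<'E'
from h import *
f=np.load('w1.npz');P=(f['R'],f['p'])
a=onz('wrist',(220+315/8,150+262/8),.054,P);b=onz('wrist',(220+231/8,150+311/8),.054,P)
d=a-b;print(a,b,np.hypot(*d[:2]),'stud dir deg',np.degrees(np.arctan2(d[1],d[0])))
c=onz('wrist',(253.8,185.1),.05,P);print('cap',c, (a+b)/2)
R,p=tool();y=R[:,1];print('tool y deg',np.degrees(np.arctan2(y[1],y[0])))
print('rel',rel([c[0]-p[0],c[1]-p[1],.018-p[2]]))
E
```

```text
[ 0.55206663 -0.32760817  0.054     ] [ 0.55992556 -0.33524695  0.054     ] 0.010959637156101393 stud dir deg 135.81384299072178
cap [ 0.55641699 -0.33161331  0.05      ] [ 0.55599609 -0.33142756  0.054     ]
tool y deg 104.6914363562892
rel [-0.03754594 -0.01277428  2.03124226]
```

```bash
python3 -m handwheel '[[[-0.04,-0.01,0.15,0,0,-0.35,96],[-0.04,-0.01,0.3,0,0,-0.7,96],[-0.04,-0.01,0.4,0,0,-1,96],[-0.04,-0.01,0.4,0,0,-1,96]]]'
python3 -m handwheel '[[[0,0,0.3,0,0,-0.086,96],[0,0,0.6,0,0,-0.086,96],[0,0,0.8,0,0,-0.086,96],[0,0,0.8,0,0,-0.086,96]]]'
python3 -m handwheel '[[[0,0,0.3,0,0,0,96],[0,0,0.6,0,0,0,96],[0,0,0.8,0,0,0,96],[0,0,0.83,0,0,0,96],[0,0,0.83,0,0,0,96]]]'
python3 -c "
from h import *
R,p=tool();y=R[:,1];print(p,np.degrees(np.arctan2(y[1],y[0])),rel([.5562-p[0],-.3315-p[1],0]))"
```

```text
t: 2.45
eef_pos: [0.5559, -0.3315, 0.1482]
ee_rot: [3.141, -0.0, -2.387]
force: [-0.8, 1.0, -0.7]
width: 0.0563
gripper_force: 0.0
t: 2.95
eef_pos: [0.556, -0.331, 0.0835]
ee_rot: [3.14, -0.001, -2.344]
force: [0.3, 0.1, 0.1]
width: 0.0545
gripper_force: 0.0
t: 3.58
eef_pos: [0.5572, -0.3311, 0.0185]
ee_rot: [-3.141, 0.0, -2.342]
force: [0.6, -0.5, 0.1]
width: 0.0545
gripper_force: 0.0
[ 0.55720648 -0.33110069  0.01849232] 135.82730180891403 [ 1.23467699e-02  5.54544891e-03 -7.43291629e-06]
```

```bash
python3 -m handwheel '[[[0,0,0,0,0,0,200],[0,0,0,0,0,0,200],[0,0,0,0,0,0,200],[0,0,0,0,0,0,200],[0,0,0,0,0,0,200]]]' 20
python3 -m handwheel '[[[0,0,-0.2,0,0,0,200],[0,0,-0.5,0,0,0,200],[0,0,-1,0,0,0,200]]]'
python3 -m handwheel '[[[0,0,-0.5,0,0,0,200],[0,0,-1,0,0,0,200]]]'
python3 -m handwheel '[[[0,0,-0.5,0,0,0,200],[0,0,-1,0,0,0,200]]]'
python3 -m handwheel '[[[0,0,-0.25,0,0,0,200],[0,0,-0.5,0,0,0,200],[0,0,-0.5,0,0,0,200]]]'
python3 -c "
from h import *
R,p=tool();print(p,'to jig',rel([.4792-p[0],.2176-p[1],0]))"
```

```text
t: 4.2
eef_pos: [0.557, -0.3309, 0.0184]
ee_rot: [-3.141, 0.0, -2.342]
force: [-1.4, 0.6, 5.4]
width: 0.0356
gripper_force: 20.0
t: 4.58
eef_pos: [0.5556, -0.3304, 0.0977]
ee_rot: [3.139, -0.001, -2.342]
force: [1.2, -0.4, -1.8]
width: 0.0356
gripper_force: 20.0
t: 4.82
eef_pos: [0.5563, -0.3307, 0.1797]
ee_rot: [3.142, 0.0, -2.342]
force: [1.0, -0.2, -1.2]
width: 0.0361
gripper_force: 20.0
t: 5.08
eef_pos: [0.5562, -0.3307, 0.2598]
ee_rot: [-3.142, 0.0, -2.342]
force: [1.0, 0.6, -1.6]
width: 0.0356
gripper_force: 20.0
t: 5.45
eef_pos: [0.557, -0.3311, 0.3]
ee_rot: [-3.139, 0.001, -2.342]
force: [0.2, -1.0, -1.7]
width: 0.0353
gripper_force: 20.0
[ 0.55702826 -0.3310694   0.29997262] to jig [-4.24118053  5.47685396 -0.01033264]
```

```bash
python3 -m handwheel '[[[-0.3,0.4,0,0,0,0,200],[-0.71,0.91,0,0,0,0,200]]]'
python3 -m handwheel '[[[-0.35,0.46,0,0,0,0,200],[-0.71,0.91,0,0,0,0,200]]]'
python3 -m handwheel '[[[-0.35,0.46,0,0,0,0,200],[-0.71,0.91,0,0,0,0,200]]]'
python3 -m handwheel '[[[-0.35,0.46,0,0,0,0,200],[-0.71,0.91,0,0,0,0,200]]]'
python3 -m handwheel '[[[-0.35,0.46,0,0,0,0,200],[-0.71,0.91,0,0,0,0,200]]]'
python3 -m handwheel '[[[-0.35,0.46,0,0,0,0,200],[-0.69,0.92,0,0,0,-0.21,200],[-0.69,0.92,0,0,0,-0.21,200],[-0.69,0.92,0,0,0,-0.21,200]]]'
python3 - <<'E'
from h import *
P=tool();i=cams.grab_frame('wrist');cv2.imwrite('pics/w2.png',i);np.savez('w2.npz',R=P[0],p=P[1]);print(P[1],arm.get_state()['t'],proj('wrist',[.4792,.2176,.031],P))
E
```

```text
t: 5.7
eef_pos: [0.5431, -0.2389, 0.2961]
ee_rot: [3.139, -0.001, -2.344]
force: [1.1, 0.9, -1.5]
width: 0.0355
gripper_force: 20.0
t: 5.95
eef_pos: [0.5303, -0.1464, 0.2968]
ee_rot: [3.14, -0.001, -2.342]
force: [0.3, 0.6, -1.3]
width: 0.0357
gripper_force: 20.0
t: 6.2
eef_pos: [0.5176, -0.055, 0.2968]
ee_rot: [3.141, -0.001, -2.342]
force: [1.1, -0.2, -1.2]
width: 0.0353
gripper_force: 20.0
t: 6.45
eef_pos: [0.505, 0.0363, 0.2969]
ee_rot: [3.141, -0.001, -2.342]
force: [0.7, 0.4, -3.4]
width: 0.0355
gripper_force: 20.0
t: 6.7
eef_pos: [0.4924, 0.1277, 0.297]
ee_rot: [3.141, -0.001, -2.342]
force: [1.1, -0.5, -0.2]
width: 0.0355
gripper_force: 20.0
t: 7.2
eef_pos: [0.4787, 0.2171, 0.297]
ee_rot: [3.141, -0.001, -2.237]
force: [-0.2, 0.4, -1.1]
width: 0.0356
gripper_force: 20.0
[0.47865292 0.21706283 0.29698071] 7.25 [254.21123975 158.12984477]
```

View pics/w2.png

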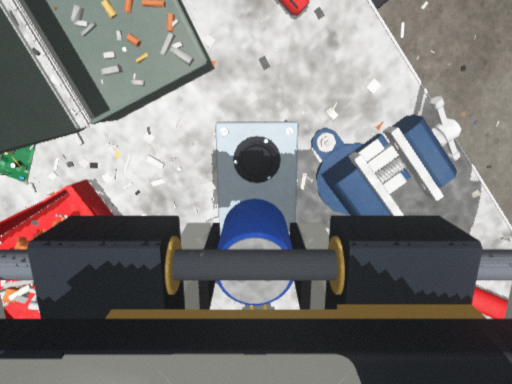

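The cup is centred at about (256,160), the plate edges run vertical so the yaw is aligned, and the can is held between the fingers with its bottom edge at v≈200.

```bash
python3 - <<'E'
from h import *
i=cv2.imread('pics/w2.png');f=np.load('w2.npz');P=(f['R'],f['p']);h=cv2.cvtColor(i,cv2.COLOR_BGR2HSV)
m=(h[...,2]<75).astype(np.uint8);m[:125]=0;m[192:]=0;m[:,:222]=0;m[:,292:]=0
b=((h[...,0]>105)&(h[...,0]<130)&(h[...,1]>140)).astype(np.uint8);b[:195]=0;b[245:]=0;b[:,:218]=0;b[:,296:]=0
m[190:]=0
c=max(cv2.findContours(m,0,1)[0],key=cv2.contourArea);e=cv2.fitEllipse(c);print('cup',e,cv2.boundingRect(c))
for z in(.025,.031):print(onz('wrist',e[0],z,P), 'diam px per 53mm', 328.4*.053/.43)
c=max(cv2.findContours(b,0,1)[0],key=cv2.contourArea);print('can',cv2.boundingRect(c), [ (v,np.where(b[v])[0][[0,-1]]) for v in(205,212,220)])
R,p=P
for x in(.016,.017,.018,.019,.020):print(x,proj('wrist',p+R@[x,0,.0185],P))
g=cv2.cvtColor(i,cv2.COLOR_BGR2GRAY)
# plate edges at z=.016
for v in(130,145,165,180,195):
    r=cv2.GaussianBlur(g,(3,3),0)[v].astype(int);d=np.abs(np.diff(r));L=205+d[205:225].argmax();Rr=290+d[290:310].argmax()
    a,bb=onz('wrist',(L,v),.016,P),onz('wrist',(Rr,v),.016,P);print(v,L,Rr,(a+bb)[:2]/2,np.hypot(*(a-bb)[:2]))
E
```

```text
cup ((257.00048828125, 161.77349853515625), (39.03671646118164, 44.403343200683594), 75.2452392578125) (234, 141, 46, 42)
[0.47993388 0.22451796 0.025     ] diam px per 53mm 40.477209302325576
[0.47930248 0.22363744 0.031     ] diam px per 53mm 40.477209302325576
can (218, 199, 74, 46) [(205, array([237, 273])), (212, array([230, 280])), (220, array([225, 284]))]
0.016 [254.08894159 202.21043385]
0.017 [254.08930963 200.5112401 ]
0.018 [254.08967871 198.8072612 ]
0.019 [254.09004882 197.09847689]
0.02 [254.09041998 195.38486682]
130 216 296 [0.45574712 0.19154011] 0.10566425235162288
145 215 309 [0.461647   0.21207936] 0.12561734678194558
165 211 297 [0.48681913 0.22681695] 0.1167625643905826
180 211 301 [0.49758539 0.24497052] 0.12367362458354839
195 212 294 [0.51408609 0.25927527] 0.11406310394297679
```

```bash
python3 - <<'E'
from h import *
i=cv2.imread('pics/w2.png')
cv2.imwrite('pics/w2c.png',cv2.resize(i[115:215,200:312],(672,600),interpolation=cv2.INTER_CUBIC))
E
```

```text
(no output)
```

View pics/w2c.png

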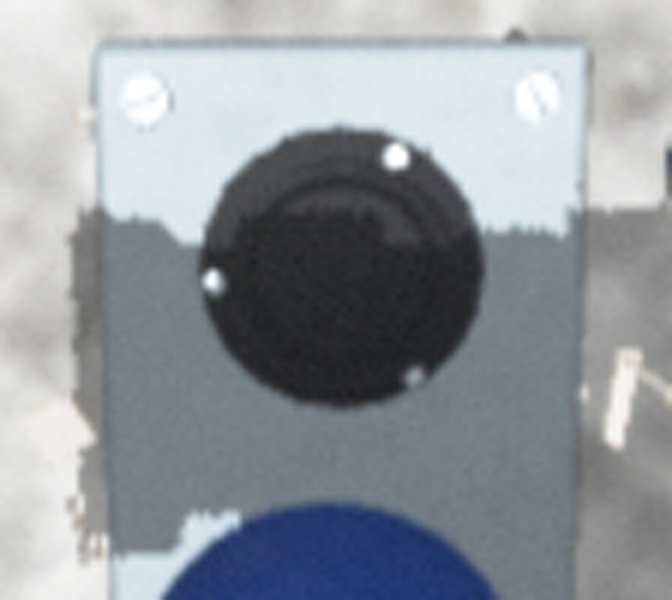

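The black disc is the 64 mm flange, with its centre at crop (343,267), which is image pixel (257.2,159.5). The plate sides are symmetric about column 257, so the yaw is right. The can's bottom edge at v=198.8 means it is centred on the tool in x.

```bash
python3 - <<'E'
from h import *
f=np.load('w2.npz');P=(f['R'],f['p'])
for z in(.016,.02):
  c=onz('wrist',(257.2,159.5),z,P);R,p=tool();print(c,rel([c[0]-p[0],c[1]-p[1],0]))
  print(onz('top',(174.2,203.2),z))
e=[onz('wrist',(200+x/6,115+y/6),.016,P) for x,y in((97,50),(107,560),(588,50),(578,560))]
for a,b in((0,1),(2,3)):d=e[b]-e[a];print(np.degrees(np.arctan2(d[1],d[0])))
x=-R[:,0];print('tool -x deg',np.degrees(np.arctan2(x[1],x[0])), 'front edge mid',(e[0]+e[2])/2,R.T@((e[0]+e[2])/2-p))
E
```

```text
[0.47875206 0.2235534  0.016     ] [-6.64728632e-02  5.45466091e-02 -5.69132854e-05]
[0.48002524 0.22035859 0.016     ]
[0.47835051 0.2229872  0.02      ] [-5.78069943e-02  5.41134352e-02 -4.79534096e-05]
[0.47980564 0.21961069 0.02      ]
51.2872395273886
52.68642257911404
tool -x deg 51.794757257746554 front edge mid [0.4492933  0.18560683 0.016     ] [0.04242622 0.00397835 0.28126876]
```

```bash
python3 -m handwheel '[[[-0.062,0.045,0.4,0,0,0,200],[-0.062,0.045,0.9,0,0,0,200],[-0.062,0.045,0.9,0,0,0,200]]]'
python3 -m handwheel '[[[0,0,0.5,0,0,0,200],[0,0,1,0,0,0,200],[0,0,1,0,0,0,200],[0,0,1,0,0,0,200]]]'
python3 - <<'E'
from h import *
P=tool();i=cams.grab_frame('wrist');cv2.imwrite('pics/w3.png',i);np.savez('w3.npz',R=P[0],p=P[1]);print(P[1])
cv2.imwrite('pics/w3c.png',cv2.resize(i[110:240,170:340],(785,600),interpolation=cv2.INTER_CUBIC))
E
```

```text
t: 7.62
eef_pos: [0.478, 0.2212, 0.2232]
ee_rot: [3.14, -0.006, -2.239]
force: [-0.8, -0.0, -1.2]
width: 0.0354
gripper_force: 20.0
t: 8.12
eef_pos: [0.4809, 0.224, 0.1483]
ee_rot: [-3.14, 0.003, -2.237]
force: [-0.1, 0.3, -0.6]
width: 0.0354
gripper_force: 20.0
[0.48088375 0.22402888 0.14825678]
```

View pics/w3c.png

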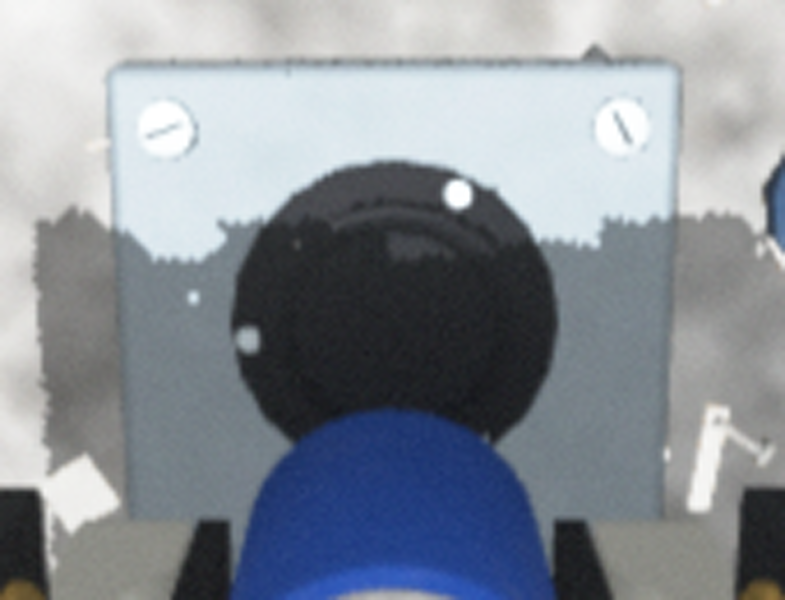

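The flange spans crop columns 233 to 557 with its top at row 160, so its centre is near (395,323). The can's lower edge is at row 408, column about 397. They are laterally aligned.

```bash
python3 - <<'E'
from h import *
f=np.load('w3.npz');P=(f['R'],f['p']);s=4.618
R,p=tool();print(p)
R0=Ro.from_euler('xyz',[np.pi,0,-2.237]).as_matrix()
for R in (P[0],R0):
  t=R.T@(onz('wrist',(170+395/s,110+160/s),.019,(R,P[1]))-P[1]);print('flange near edge tool mm',t*1e3,'center x',t[0]*1e3-32)
  for x in(395,):print('centre',(R.T@(onz('wrist',(170+x/s,110+323/s),.019,(R,P[1]))-P[1]))*1e3)
  for x in(.017,.018,.019):print(x,proj('wrist',P[1]+R@[x,0,.0185],(R,P[1])))
E
```

```text
[0.48087713 0.22426041 0.14837366]
flange near edge tool mm [ 34.08752322   1.09911796 129.1679107 ] center x 2.0875232221616926
centre [  2.35479438   1.14225403 129.24981143]
0.017 [254.08611704 200.50701175]
0.018 [254.08648572 198.80309299]
0.019 [254.08685544 197.09436918]
flange near edge tool mm [ 34.07604497   1.0993806  129.25677984] center x 2.0760449739938096
centre [  2.35312516   1.14227567 129.25677984]
0.017 [254.08611704 200.50701175]
0.018 [254.08648572 198.80309299]
0.019 [254.08685544 197.09436918]
```

```bash
python3 -m handwheel '[[[0.022,0.007,0.3,0,0,0,200],[0.022,0.007,0.6,0,0,0,200],[0.022,0.007,1,0,0,0,200],[0.022,0.007,1,0,0,0,200]]]'
python3 -m handwheel '[[[0,0,0.08,0,0,0,200],[0,0,0.15,0,0,0,200],[0,0,0.15,0,0,0,200],[0,0,0.15,0,0,0,200]]]'
python3 -m handwheel '[[[0,0,0.03,0,0,0,200],[0,0,0.06,0,0,0,200],[0,0,0.08,0,0,0,200],[0,0,0.08,0,0,0,200]]]'
```

```text
t: 8.68
eef_pos: [0.4777, 0.2222, 0.0657]
ee_rot: [3.141, -0.002, -2.237]
force: [-0.2, -0.2, -0.4]
width: 0.0358
gripper_force: 20.0
t: 9.18
eef_pos: [0.4781, 0.2226, 0.0542]
ee_rot: [-3.141, 0.001, -2.237]
force: [-0.6, 0.2, -1.4]
width: 0.0357
gripper_force: 20.0
t: 9.68
eef_pos: [0.4781, 0.2226, 0.0473]
ee_rot: [-3.141, 0.0, -2.237]
force: [0.6, 0.1, -1.3]
width: 0.0355
gripper_force: 20.0
```

```bash
python3 -m handwheel '[[[0,0,0.03,0,0,0,200],[0,0,0.05,0,0,0,200],[0,0,0.05,0,0,0,200],[0,0,0.05,0,0,0,200]]]'
python3 -m handwheel '[[[0,0,0.03,0,0,0,200],[0,0,0.05,0,0,0,200],[0,0,0.05,0,0,0,200],[0,0,0.05,0,0,0,200]]]'
```

```text
t: 10.18
eef_pos: [0.4786, 0.223, 0.0435]
ee_rot: [-3.141, 0.002, -2.237]
force: [3.5, 1.1, -1.7]
width: 0.0356
gripper_force: 20.0
t: 10.68
eef_pos: [0.4786, 0.223, 0.0395]
ee_rot: [-3.141, 0.001, -2.237]
force: [5.4, 1.8, -1.7]
width: 0.0354
gripper_force: 20.0
```

```bash
python3 -m handwheel '[[[-0.01,-0.007,0,0,0,0,200],[-0.01,-0.007,0.03,0,0,0,200],[-0.01,-0.007,0.03,0,0,0,200]]]'
python3 -m handwheel '[[[0,0,0.015,0,0,0,200],[0,0,0.025,0,0,0,200],[0,0,0.025,0,0,0,200]]]'
```

```text
t: 11.05
eef_pos: [0.4788, 0.2227, 0.0367]
ee_rot: [3.142, -0.0, -2.237]
force: [4.3, 1.4, -1.4]
width: 0.0357
gripper_force: 20.0
t: 11.42
eef_pos: [0.479, 0.2228, 0.0362]
ee_rot: [-3.141, 0.001, -2.236]
force: [-1.0, 0.3, 14.4]
width: 0.0355
gripper_force: 20.0
```

```bash
python3 -m handwheel '[[[0,0,-0.008,0,0,0,96],[0,0,-0.008,0,0,0,96],[0,0,-0.008,0,0,0,96],[0,0,-0.008,0,0,0,96]]]'
python3 -m handwheel '[[[0,0,-0.3,0,0,0,96],[0,0,-0.6,0,0,0,96],[0,0,-1,0,0,0,96]]]'
python3 -m handwheel '[[[0,0,-0.5,0,0,0,96],[0,0,-0.75,0,0,0,96],[0,0,-0.75,0,0,0,96],[0,0,-0.75,0,0,0,96]]]'
python3 - <<'E'
from h import *
P=tool();i=cams.grab_frame('wrist');s=cams.grab_frame('side');cv2.imwrite('pics/s4.png',s);cv2.imwrite('pics/w4.png',i);np.savez('w4.npz',R=P[0],p=P[1]);print(P[1])
cv2.imwrite('pics/w4c.png',np.hstack([cv2.resize(i[130:220,200:310],(440,360),interpolation=cv2.INTER_CUBIC),cv2.resize(s[130:220,230:320],(360,360))]))
E
```

```text
t: 11.92
eef_pos: [0.4785, 0.2225, 0.0353]
ee_rot: [3.141, -0.001, -2.237]
force: [0.3, 0.3, -0.6]
width: 0.0547
gripper_force: 0.0
t: 12.3
eef_pos: [0.4782, 0.2222, 0.1157]
ee_rot: [3.141, -0.002, -2.237]
force: [1.5, 0.4, 0.5]
width: 0.0546
gripper_force: 0.0
t: 12.8
eef_pos: [0.4783, 0.2224, 0.1748]
ee_rot: [3.141, -0.001, -2.237]
force: [0.6, 0.2, -0.5]
width: 0.0549
gripper_force: 0.0
[0.47831996 0.22242288 0.17482142]
```

View pics/w4c.png

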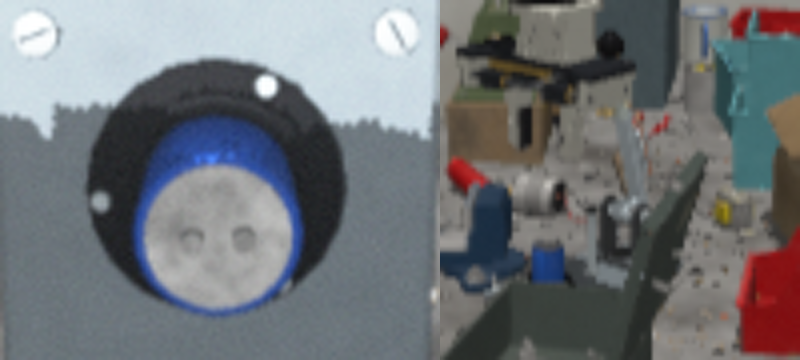

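The can stands upright in the cup, with its studs at crop (192,237) and (244,239), side by side along jig y. The lever is still up. Next I'll go to the knob.

```bash
python3 -m handwheel '[[[0,0,-0.5,0,0,0,80],[0,0,-1,0,0,0,80]]]'
python3 -m handwheel '[[[0,0,-0.5,0,0,0,80],[0,0,-1,0,0,0,80],[0,0,-1,0,0,0,80]]]'
python3 -m handwheel '[[[-0.5,0,0,0,0,0,80],[-1,0,0,0,0,0,80]]]'
python3 -m handwheel '[[[-0.27,0,0,0,0,0,80],[-0.27,0,0,0,0,0,80],[-0.27,0,0,0,0,0,80]]]'
python3 - <<'E'
from h import *
P=tool();i=cams.grab_frame('wrist');cv2.imwrite('pics/w5.png',i);np.savez('w5.npz',R=P[0],p=P[1]);print(P[1],proj('wrist',[.5417,.3029,.275],P))
print(rel(np.array([.5417,.3029,.256])-P[1]))
cv2.imwrite('pics/w5c.png',cv2.resize(i[100:330,120:390],(704,600)))
E
```

```text
t: 13.15
eef_pos: [0.4784, 0.2224, 0.2553]
ee_rot: [3.141, -0.003, -2.237]
force: [-0.1, -0.0, 0.0]
width: 0.0599
gripper_force: 0.0
t: 13.52
eef_pos: [0.48, 0.2234, 0.3381]
ee_rot: [-3.14, 0.004, -2.237]
force: [-0.3, -1.1, -0.6]
width: 0.06
gripper_force: 0.0
t: 13.78
eef_pos: [0.5285, 0.2861, 0.3346]
ee_rot: [3.141, -0.001, -2.237]
force: [-0.1, -0.2, -0.0]
width: 0.0602
gripper_force: 0.0
t: 14.15
eef_pos: [0.5412, 0.3022, 0.3344]
ee_rot: [3.141, -0.002, -2.237]
force: [-0.1, -0.1, 0.1]
width: 0.0601
gripper_force: 0.0
[0.54116651 0.30223331 0.33436542] [254.12802009 207.98388862]
[-1.17497073e-02 -3.03783296e-04  9.79555443e-01]
```

View pics/w5c.png

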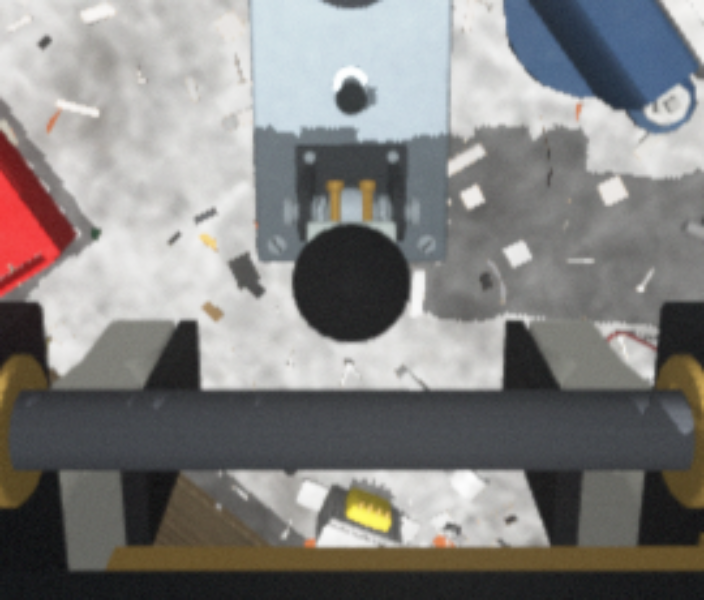

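The knob is at crop (352,283), which is image pixel (255,208.5). The prediction was (254,208), so it lies centred between the fingers. I'll descend and grip.

```bash
python3 -m handwheel '[[[-0.01,0,0.3,0,0,0,80],[-0.01,0,0.6,0,0,0,80],[-0.01,0,0.98,0,0,0,80],[-0.01,0,0.98,0,0,0,80]]]'
python3 -m handwheel '[[[0,0,0,0,0,0,200],[0,0,0,0,0,0,200],[0,0,0,0,0,0,200],[0,0,0,0,0,0,200],[0,0,0,0,0,0,200]]]' 20
python3 - <<'E'
from h import *
R,p=tool();print(p)
# arc in jig frame; offsets of knob from lever=0, in tool units (tool x=-jig x, z down)
a0=np.arctan2(200,-28);
for l in np.arange(0,1.33,.13):
    a=a0+l; print(round(l,2),-(202*np.cos(a)+28)/80, -(202*np.sin(a)-200)/80)
E
```

```text
t: 14.7
eef_pos: [0.5407, 0.3019, 0.2554]
ee_rot: [3.141, -0.004, -2.237]
force: [-0.2, -0.2, -0.6]
width: 0.0599
gripper_force: 0.0
t: 15.32
eef_pos: [0.5423, 0.3034, 0.2579]
ee_rot: [-3.141, 0.001, -2.237]
force: [-0.9, -0.1, 4.2]
width: 0.0309
gripper_force: 20.0
[0.54230769 0.3034144  0.2579289 ]
0.0 8.580744937565221e-05 -0.0006129103526838264
0.13 0.321296556854484 0.06587060065506911
0.26 0.6311783628683217 0.1734329968300848
0.39 0.924501594260893 0.3202590323099301
0.52 1.1963160658273746 0.5038708397089756
0.65 1.4420345787658906 0.7211697471351133
0.78 1.657510335219603 0.9684885720352996
0.91 1.8391069205188273 1.2416535093478518
1.04 1.9837596720879893 1.5360545695238965
1.17 2.0890273993427115 1.8467233776909446
1.3 2.153133581741039 2.1684170210033704
```

```bash
python3 -m handwheel '[[[0.16,0,0.025,0,0,0,200],[0.32,0,0.066,0,0,0,200],[0.63,0,0.173,0,0,0,200],[0.92,0,0.32,0,0,0,200],[0.92,0,0.32,0,0,0,200]]]' 30
python3 -m handwheel '[[[0.14,0,0.09,0,0,0,200],[0.27,0,0.18,0,0,0,200],[0.52,0,0.4,0,0,0,200],[0.735,0,0.65,0,0,0,200],[0.735,0,0.65,0,0,0,200]]]'
```

```text
t: 15.95
eef_pos: [0.4962, 0.2442, 0.2317]
ee_rot: [-3.141, 0.001, -2.237]
force: [2.1, 2.7, 2.9]
width: 0.0304
gripper_force: 30.0
t: 16.58
eef_pos: [0.4603, 0.1982, 0.1795]
ee_rot: [-3.141, -0.0, -2.237]
force: [0.7, -1.1, 6.7]
width: 0.0305
gripper_force: 30.0
```

Following the arc well. I'll continue down to the stop.

```bash
python3 -m handwheel '[[[0.09,0,0.136,0,0,0,200],[0.182,0,0.273,0,0,0,200],[0.326,0,0.568,0,0,0,200],[0.432,0,0.878,0,0,0,200],[0.432,0,0.878,0,0,0,200]]]'
python3 -m handwheel '[[[0.03,0,0.11,0,0,0,200],[0.055,0,0.22,0,0,0,200],[0.064,0,0.3,0,0,0,200],[0.064,0,0.32,0,0,0,200],[0.064,0,0.32,0,0,0,200]]]'
python3 -c "
from h import *
R,p=tool();c=np.array([.4787,.2227,0]);d=p-c;print(p,'jig x',d@-R[:,0],'z',p[2])"
```

```text
t: 17.2
eef_pos: [0.4392, 0.1711, 0.1089]
ee_rot: [-3.141, -0.002, -2.236]
force: [2.2, -3.2, 7.6]
width: 0.0305
gripper_force: 30.0
t: 17.82
eef_pos: [0.436, 0.1671, 0.0843]
ee_rot: [-3.141, -0.002, -2.236]
force: [2.3, -5.9, 11.3]
width: 0.0306
gripper_force: 30.0
[0.436018   0.16706974 0.08427415] jig x -0.0702809883102677 z 0.08427414515905954
```

```bash
python3 -m handwheel '[[[0,0,0.02,0,0,0,200],[0,0,0.02,0,0,0,200],[0,0,0.02,0,0,0,200]]]' 45
python3 -m handwheel '[[[0,0,0.02,0,0,0,200],[0,0,0.02,0,0,0,200],[0,0,0.02,0,0,0,200]]]'
```

```text
t: 18.2
eef_pos: [0.4359, 0.1669, 0.0828]
ee_rot: [-3.141, -0.002, -2.237]
force: [0.7, -6.6, 10.9]
width: 0.0299
gripper_force: 45.0
t: 18.58
eef_pos: [0.4357, 0.1667, 0.0812]
ee_rot: [-3.141, -0.003, -2.237]
force: [0.3, -7.7, 12.0]
width: 0.0299
gripper_force: 45.0
```

```bash
python3 -m handwheel '[[[0.012,-0.01,0.025,0,0,0,200],[0.012,-0.01,0.025,0,0,0,200],[0.012,-0.01,0.025,0,0,0,200]]]'
python3 -m handwheel '[[[0,0,0.025,0,0,0,200],[0,0,0.025,0,0,0,200],[0,0,0.025,0,0,0,200]]]'
```

```text
t: 18.95
eef_pos: [0.4358, 0.1665, 0.08]
ee_rot: [-3.141, -0.001, -2.236]
force: [-6.6, -2.6, 20.2]
width: 0.0302
gripper_force: 45.0
t: 19.32
eef_pos: [0.4358, 0.1665, 0.0789]
ee_rot: [-3.141, -0.001, -2.236]
force: [-11.2, -3.3, 32.8]
width: 0.0296
gripper_force: 45.0
```

```bash
python3 -m handwheel '[[[0.008,0.008,0,0,0,0,200],[0.008,0.008,0,0,0,0,200],[0.008,0.008,0,0,0,0,200]]]'
for k in 1 2 3 4 5 6 7; do python3 -m handwheel '[[[0,0,0,0,0,0,200],[0,0,0,0,0,0,200],[0,0,0,0,0,0,200],[0,0,0,0,0,0,200],[0,0,0,0,0,0,200]]]'; done | egrep 't:|eef|force: \['
python3 - <<'E'
from h import *
P=tool();i=cams.grab_frame('wrist');cv2.imwrite('pics/w6.png',i);s=cams.grab_frame('side')
cv2.imwrite('pics/w6c.png',np.hstack([cv2.resize(i,(512,384)),cv2.resize(s[150:220,230:282],(285,384),interpolation=cv2.INTER_CUBIC)]))
E
```

```text
t: 19.7
eef_pos: [0.4358, 0.1666, 0.079]
ee_rot: [-3.14, 0.001, -2.236]
force: [-6.3, -5.9, 29.8]
width: 0.03
gripper_force: 45.0
t: 20.32
eef_pos: [0.4358, 0.1665, 0.079]
ee_rot: [-3.14, 0.001, -2.236]
force: [-6.6, -4.9, 29.7]
t: 20.95
eef_pos: [0.4358, 0.1666, 0.079]
ee_rot: [-3.14, 0.001, -2.236]
force: [-5.5, -4.9, 30.2]
t: 21.58
eef_pos: [0.4358, 0.1666, 0.079]
ee_rot: [-3.14, 0.001, -2.236]
force: [-6.9, -4.9, 30.2]
t: 22.2
eef_pos: [0.4358, 0.1666, 0.079]
ee_rot: [-3.14, 0.001, -2.236]
force: [-7.1, -4.9, 30.3]
t: 22.82
eef_pos: [0.4358, 0.1666, 0.079]
ee_rot: [-3.14, 0.001, -2.236]
force: [-5.8, -4.5, 30.3]
t: 23.45
eef_pos: [0.4358, 0.1666, 0.079]
ee_rot: [-3.14, 0.001, -2.236]
force: [-5.6, -5.5, 31.3]
t: 24.08
eef_pos: [0.4358, 0.1665, 0.079]
ee_rot: [-3.14, 0.001, -2.236]
force: [-7.0, -4.7, 29.2]
```

View pics/w6c.png

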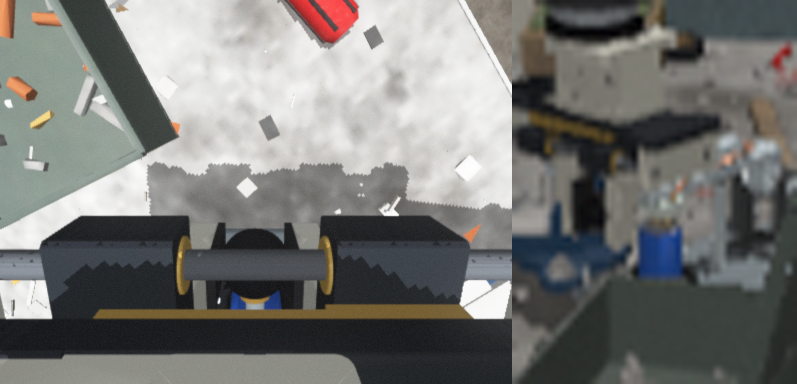

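The wrist view shows the knob held at (255,250) with the can behind it at (257,300). The side crop shows the lever lying level over the blue can. The force has stayed at about 30 N on the stop for more than 4 s, so I'm handing in.

```bash
python3 -c "
from station import arm
print(arm.job_done())"
```

```text
the job is handed in; nothing more can be done
None
```

I handed the job in without a pass or fail verdict coming back: the larger (blue) capacitor stands home in the jig cup with its studs side by side along the line of the pins, and the arm is still gripping the knob and pressing the lever on its stop at about 30 N, which it had done steadily for over 4 s (the stop is judged from the force; pin travel could not be measured).

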